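Load a sample dish on the moisture balance with a spatula

ROBOT

A 6-joint arm with a two-finger parallel gripper is mounted at the origin on the work surface. World frame = base frame: x ahead of the robot, y to its left, z up, the work surface at z = 0. Lengths are in mm, angles in rad, forces in N, time in s.
With the tool pointing down it reaches from about 325 to 1000 mm from the base axis. Payload 5.1 kg.
Tool frame: the origin (TCP) lies at the very end of the fingers, on their centre line; the grasp point (between the pads) lies 19 mm behind it; z points along the fingers, y is the line along which they close (so a half turn about z gives the same grasp; the last joint's range is limited). The gripper opens to 85 mm and grips with 20 to 120 N. Pads are 22 mm wide; open, the fingers measure 114 mm over their backs; the gripper's body (76 mm by 85 mm) begins 54 mm behind the grasp point. The pads swing forward as they close: fully open they stand 13 mm farther back than shut.
Start: joints at [-1.377, 0.124, 1.65, -0, 1.367, -0.083], TCP at [177.599, -625.255, 231.322] pointing down, gripper open.
Joint ranges: [-2.61, 2.61], [-1.02, 2.33], [0.03, 2.71], [-1.35, 4.49], [0.32, 2.68], [-2.91, 2.91]. Speed limits (rad/s): [2.57, 2.57, 3.14, 3.14, 3.14, 3.14].

INTERFACE

Orientations are given as a unit quaternion [w, x, y, z].
In Python, from bench import telemetry, get_image, camera_params, env, boxes_of, mark_of gives the robot as it stands. The module is installed in compiled form; this text tells all that it offers.
- The arm moves only by the shell command python3 -m handwheel 'ROWS' [OPENING] [FORCE]. ROWS is JSON, one flat list of numbers, 4 for each row, row after row: the shift along the world's x, y, z in units of 40 mm (1.0 is 40 mm), then the turn about the world's z in units of 6 degrees (1.0 is 6 degrees). A call has 1 to 5 rows; each row shifts and turns the commanded pose from where the row before left it; what a row does not reach is not made up. A row lasts 1/12 s, in which the tool goes at most 41.7 mm and 7.16 degrees, less where a joint would pass 70% of its speed; a pose out of reach is approached as far as the arm can. A call is refused whole if a number of a shift passes 1 or a number of a turn 1, either way. A call with a gripper value outside its range is refused whole. OPENING is the finger opening in mm, from 0 to 85.4, set as the call begins (- or left out, the last holds). The fingers move at their own pace and stop on an object; FORCE is the grip in N (left out, the last holds). Time passes only in rows, so rows that do not move let the fingers close. It gives the time, the measured TCP pose, the force, the opening and the grip force at its end, in the units of the state.
- telemetry.state(): the state, without advancing time (a new reading comes with each control period).
- get_image(name): name is "side" or "top" or "wrist"; returns the picture (384x512x3 uint8, red, green, blue); there is no depth.
- camera_params(name): a dict with "mtx" (3x3 intrinsics, pixels), "rvec" (rotation vector, rad) and "tvec" (3), from world to camera coordinates, as OpenCV has them; the wrist camera has in their place "tool_from_camera" (4x4, takes a point from camera to tool coordinates, whose origin is the TCP and whose axes are the flange's). Camera axes: x right, y down, z forward; pixel columns grow to the right and rows downward; lengths in mm; the calibration is good to about 2 mm. A picture is of the moment at which its call begins: read the wrist's pose just before it. camera_params takes no time and is no camera call.
- env.job_done(): hands the job in; it is judged then, once.
Trained networks look in the newest picture that a camera, given by its name, has taken for a name from the list of things; names that differ only in an ending like _2 or _b are one class to them, and where a whole thing is asked for, a point or a joint stands for the part that bears it (a point fixed in the world has none). Each returns a list of dicts, best first, with "score" (0 to 1); they miss things now and then, are a little off and sometimes report something else, mostly with a low value. They report only what shows in the picture. A call takes as long as a camera call. They do not tell look-alikes from the thing itself.
- boxes_of(target, camera): "position" ([row, column] in pixels, amid what is visible of it).
- mark_of(target, camera): "position" ([row, column] in pixels: a listed point, or the origin of a listed thing).
The state is a dict: "time_s": time; "joint_positions": joint angles; "joint_velocities": joint speeds; "tau": joint torques, N m; "tool_pos": TCP position; "orientation": TCP orientation; "ft_force": force on the tool from outside, world axes, zero at the start; "torque": the same for the moment, N m; "width": opening from 0.0 (shut) to 1.0 (fully open); "grip_force": force on a finger pad.
Only numpy, scipy, OpenCV 4.12 (cv2) and the standard library are available. Lean on these libraries where they do the work, as an engineer would, in place of code of your own. Each camera call takes 0.05 s, during which the arm holds its last target. There are 200 camera calls.

TASK

Slide the spatula under the shallow aluminium sample dish that lies in the open-fronted tray, lift it, and set it gently, centred and level, on the two rails of the moisture balance. Then draw the spatula out and lay it back in its stand the way it lay. Keep the gripper off the dish, do not tip or drop the dish, and leave the bottle, pot, carton and tip box where they stand.

Things in the scene. Friction and masses are not known exactly. Their poses are not given: they have to be found in the camera images.
- dish: (All sizes in mm.) Shallow round aluminium dish, rim 100 dia, 12 high, about 90 g, carrot slices fixed in it. Flat foot 80 dia; the underside flares up to 100 dia at 6 above the foot, so a thin edge goes under it. Pushed, it slides on the tray until it meets the back lip; pushed on against the lip, it rides up on the blade. Origin: centre of its underside; z up.
- tray: Fixed steel tray, 190 (x) by 156 (y), floor 3 thick; 3 thick lips stand 14 above the table along the back (+x) and both sides, the inner face of the back lip at x = +92, those of the side lips at y = +-75. The front (-x) edge, towards the robot, has no lip. Origin: centre of its underside, on the table; x points from the open front to the back lip.
- spatula: The spatula, loose, 160 g: flat steel blade 98 long, 44 wide, 2 thick, its last 15 tapering to 1 at the straight front edge. Origin: centre of the blade's underside; x points along the blade to the front edge, z up. Behind the blade (x = -49) a neck rises steeply to x = -75, z = 50; the straight black handle, 22 wide and 22 high, runs level from x = -65 to x = -170 with its centre line at z = 52.
- spatula_grip (a point): Good place to grip the spatula: on the handle's centre line, at x = -108, y = 0, z = 52 of the spatula; 8 clear of the stand's fork for a pad 22 wide, and 45 of free height under the handle to the stand's base.
- spatula_tip (a point): Middle of the blade's front edge, at its underside (x = +49, z = 0 of the spatula).
- stand: Fixed white stand of the spatula: a base plate 250 x 70, 4 thick (x -190 to +60), on which the blade lies, and at x = -149 to -161 an upright fork whose notch, 30 wide with its bottom 44 above the table and prongs up to 60, takes the rear of the handle. The spatula belongs there with its origin 4 above the stand's origin and the same axes. Origin: on the table, under the lying blade's centre.
- balance: Fixed moisture balance: white housing 240 (x) by 180 (y), 50 high, with a low display strip up to 64 high along its front (-x). Above the housing, two parallel steel rails carry the dish. Origin: centre of its underside on the table; front faces -x.
- carrier (a point): Where the dish's origin belongs: midway between the rails, level with their tops, 92 above the table (x = +35, z = 92 of the balance, same axes). The rails run along x from -50 to +60 of this point, each 10 wide and 6 thick, with their inner faces at y = +-28, so the 44 wide blade passes down between them and out to the front; 36 of free height lies under the rails. Tabs 8 high stand on the rails' far ends, their near faces 60 beyond this point.
- bottle: amber glass reagent bottle, 60 dia x 170 high; bystander. Origin: centre of its underside.
- vial: white specimen pot with a screw cap, 38 dia x 75 high; bystander. Origin: centre of its underside.
- carton: cardboard reagent carton, 60 x 70 x 70 high; bystander. Origin: centre of its underside.
- tipbox: plastic pipette-tip box, 55 x 75 x 50 high; bystander. Origin: centre of its underside.
Things that resemble listed ones, but are neither listed nor needed, are in the scene too. There is more than one size of the tray; the one meant has the size given above.

How it is judged:
By the outcome, as a careful person would: the job done as asked, in the order asked, and still so for the second after the job is handed in, with the robot touching nothing.
It also fails if it takes over 72 s, if anything falls off the work surface, if the arm or the gripper's body presses on something with over 40 N, if the wrist force passes 120 N, or if a joint passes its speed limit or range.

## Working session

There is one attempt and no reset: what is moved stays moved. The work goes in short steps, Python scripts to look and compute and a shell command to move; the robot and the scene stay as the last step left them, time stands still between calls to the robot, and variables do not carry over. Pictures are saved under pics/ and viewed, at most 10 in all, crops included, and the job is handed in when it is done.

```bash
mkdir -p pics; cat > h.py <<'E'
import numpy as np, cv2, json
from bench import telemetry, get_image, camera_params, env, boxes_of, mark_of
def cam(n):
    p=camera_params(n); K=np.array(p["mtx"],float)
    if "rvec" in p:
        R=cv2.Rodrigues(np.array(p["rvec"],float))[0]; t=np.array(p["tvec"],float).ravel()
    else:
        s=telemetry.state(); w,x,y,z=s["orientation"]
        from scipy.spatial.transform import Rotation as Ro
        T=np.eye(4);T[:3,:3]=Ro.from_quat([x,y,z,w]).as_matrix();T[:3,3]=s["tool_pos"]
        M=np.linalg.inv(T@np.array(p["tool_from_camera"])); R,t=M[:3,:3],M[:3,3]
    return K,R,t,np.array(p.get("dist",np.zeros(5)))
def ray(c,rc,z):
    K,R,t,_=c; d=R.T@np.linalg.inv(K)@np.array([rc[1],rc[0],1.]); o=-R.T@t
    return o+d*(z-o[2])/d[2]
def proj(c,P):
    K,R,t,_=c; q=(K@(R@np.atleast_2d(P).T+t[:,None])).T
    return q[:,:2]/q[:,2:]
def save(n,f,im=None):
    im=get_image(n) if im is None else im
    cv2.imwrite("pics/"+f,im[:,:,::-1]); return im
E
python3 - <<'E'
from h import *
np.set_printoptions(precision=1,suppress=True)
H=dict(dish=0,tray=0,spatula=4,spatula_grip=56,spatula_tip=4,stand=0,balance=0,carrier=92,bottle=0,vial=0,carton=0,tipbox=0)
H['dish']=3
ims=[]
for n in("top","side"):
    ims.append(save(n,n+"0.png")); c=cam(n); print(n,"cam at",-c[1].T@c[2])
    for k,z in H.items():
        for r in mark_of(k,n)[:3]:
            if r["score"]>.2: print(k,round(r["score"],2),np.array(r["position"]),ray(c,r["position"],z)[:2])
s=telemetry.state();print(s["time_s"],s["orientation"])
E
```

```text
top cam at [ 348.9   13.9 1390.7]
dish 0.79 [185.8 309.8] [ 619.6 -179.5]
tray 0.73 [261.9 346.2] [ 365.1 -294.2]
tray 0.66 [189.9 319.6] [ 606.1 -212.9]
spatula 0.71 [198.5 257. ] [575.4  -0.4]
spatula_grip 0.72 [229.1 257.8] [467.7  -2.4]
spatula_tip 0.7 [183.4 260.3] [627.3 -11.5]
stand 0.71 [197.8 259.5] [578.5  -8.8]
balance 0.93 [187.8 184.6] [612.3 245.1]
bottle 0.61 [204.7 124. ] [554.1 446.9]
bottle 0.61 [136.9 214.9] [792.2 145.7]
vial 0.53 [153.1 263.8] [734.6 -23.8]
carton 0.85 [208.9 389.2] [ 541.4 -445.9]
carton 0.66 [196.1 256.7] [584.3   0.6]
tipbox 0.86 [137.4 215.7] [790.4 142.9]
tipbox 0.6 [189.7 320.2] [ 606.8 -214.9]
side cam at [ -95.8  954.5 1165.7]
dish 0.78 [172.2 289.9] [ 642.5 -199.6]
tray 0.89 [189.6 369. ] [ 371.2 -296.6]
tray 0.74 [175.5 301.2] [ 601.6 -212.7]
spatula 0.92 [208.9 273.2] [577.4  -8.9]
spatula_grip 0.85 [208.4 299.5] [482.1 -19.4]
spatula_tip 0.94 [203.9 262.2] [621.   -5.4]
stand 0.86 [205.5 272.8] [590.5 -24.6]
balance 0.55 [252.5 215.9] [605.8 249. ]
balance 0.39 [202.9 262.7] [625.1 -13.6]
balance 0.35 [209.5 299. ] [509.7 -63.1]
carrier 0.78 [224.2 198.6] [663.9 253.4]
carrier 0.22 [206.9 195.8] [720.9 204.4]
bottle 0.58 [302.6 179.3] [566.1 448.7]
vial 0.66 [186.5 240. ] [738.5 -30.6]
carton 0.59 [149.6 347.9] [ 545.2 -450.3]
tipbox 0.96 [209.7 194.7] [784.7 152.1]
1.3 [-0.   1.   0.1  0. ]
```

View pics/top0.png

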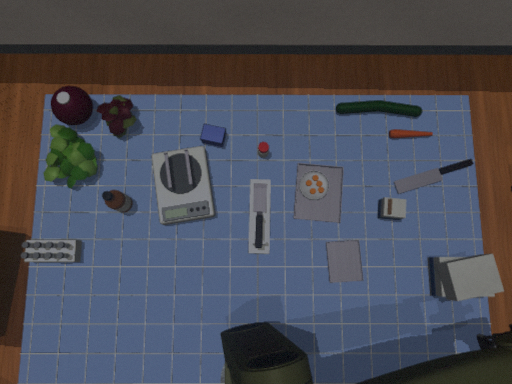

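View pics/side0.png

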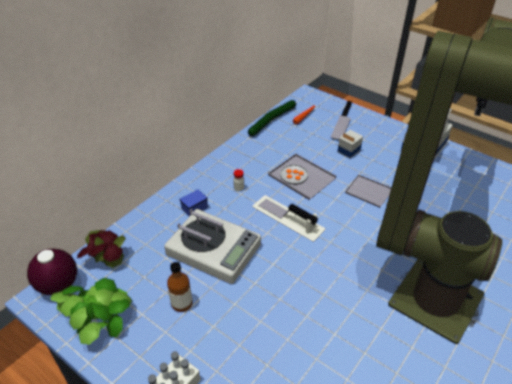

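The top view shows the tray with the dish at pixel (319,193), the stand with the spatula at (259,215) and the balance at (183,185). The networks agree with these to about 10 mm. The smaller tray at (345,261) and the knife are look-alikes. I'll refine with the wrist camera.

```bash
python3 - <<'E'
from h import *
np.set_printoptions(precision=3,suppress=True)
p=camera_params("wrist");print(np.array(p["mtx"]),np.array(p["tool_from_camera"]));print(telemetry.state()["orientation"])
E
python3 -m handwheel '[0.7,0.6,0.3,0, 0.7,0.6,0.3,0, 0.7,0.6,0.3,0, 0.7,0.6,0.3,0, 0.7,0.6,0.3,0]'
python3 -m handwheel '[0.7,0.6,0.3,0, 0.7,0.6,0.3,0, 0.7,0.6,0.3,0, 0.7,0.6,0,0, 0.7,0.6,0,0]'
```

```text
[[336.366   0.    259.406]
 [  0.    336.366 192.881]
 [  0.      0.      1.   ]] [[  -0.001   -0.965   -0.261   65.676]
 [   1.      -0.001   -0.001   -0.475]
 [   0.001   -0.261    0.965 -142.132]
 [   0.       0.       0.       1.   ]]
[-0.     0.99   0.138  0.   ]
time_s: 1.72
tool_pos: [318.6, -504.0, 292.0]
orientation: [0.0, 0.99, 0.138, 0.0]
ft_force: [1.2, -0.4, 0.6]
width: 1.0
grip_force: 0.0
time_s: 2.13
tool_pos: [459.1, -384.2, 329.1]
orientation: [0.001, 0.99, 0.138, 0.001]
ft_force: [1.0, -0.3, 0.5]
width: 0.999
grip_force: 0.0
```

```bash
python3 -m handwheel '[0.5,0.82,0,-0.53, 0.5,0.82,0,-0.53, 0.5,0.82,0,-0.53, 0.5,0.82,0,-0.53, 0.5,0.82,0,-0.53]'
python3 -m handwheel '[0.5,0.82,0,0, 0.5,0.82,0,0, 0.5,0.82,0,0, 0,0,0,0, 0,0,0,0]'
python3 - <<'E'
from h import *
np.set_printoptions(precision=1,suppress=True)
H=dict(dish=3,tray=0,spatula=4,spatula_grip=56,spatula_tip=4,stand=0)
c=cam("wrist"); save("wrist","w1.png")
for k,z in H.items():
    for r in mark_of(k,"wrist")[:3]:
        if r["score"]>.2: print(k,round(r["score"],2),np.array(r["position"]),ray(c,r["position"],z)[:2])
E
```

```text
time_s: 2.55
tool_pos: [558.3, -219.5, 327.5]
orientation: [0.0, 1.0, -0.002, 0.0]
ft_force: [-0.6, 0.2, 0.1]
width: 1.002
grip_force: 0.0
time_s: 2.97
tool_pos: [618.3, -121.0, 327.0]
orientation: [0.0, 1.0, 0.001, -0.0]
ft_force: [-0.1, 0.5, 1.1]
width: 0.998
grip_force: 0.0
tray 0.58 [310.  360.7] [ 363.5 -282.3]
spatula 0.71 [177.9 179.4] [579.5  -7. ]
spatula_grip 0.85 [268.8 173.8] [465.   -4.5]
spatula_tip 0.81 [143.6 178.3] [627.9  -8.4]
```

View pics/w1.png

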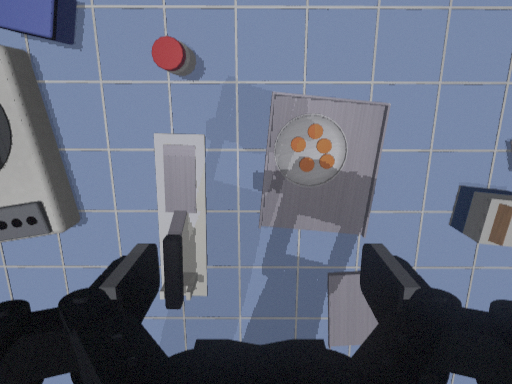

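The wrist view shows the stand with corners at about (155,135), (206,134), (207,295) and (160,300). The tray corners are at about (274,94), (386,104), (364,235) and (261,229), and the dish is centred near (310,150) in the back left of the tray. I'll check these corners sub-pixel against the models.

```bash
cat > fit.py <<'E'
from h import *
from scipy.optimize import least_squares
def sub(g,pts): 
    return cv2.cornerSubPix(g,np.array(pts,np.float32).reshape(-1,1,2),(4,4),(-1,-1),(cv2.TERM_CRITERIA_EPS+cv2.TERM_CRITERIA_COUNT,50,.01)).reshape(-1,2)
def fit(c,model,px,x0):
    "planar pose (x,y,yaw) of model points from pixels"
    def W(p):
        C,S=np.cos(p[2]),np.sin(p[2]); M=np.array(model,float)
        return np.c_[p[0]+C*M[:,0]-S*M[:,1],p[1]+S*M[:,0]+C*M[:,1],M[:,2]]
    r=least_squares(lambda p:(proj(c,W(p))-px).ravel(),x0)
    return r.x,r.fun.reshape(-1,2)
E
python3 - <<'E'
from fit import *
np.set_printoptions(precision=2,suppress=True)
im=cv2.imread("pics/w1.png");g=cv2.cvtColor(im,cv2.COLOR_BGR2GRAY);c=cam("wrist")
px=sub(g,[(155,135),(206,134),(207,295),(160,300)]);print(px)
p,e=fit(c,[(60,35,4),(60,-35,4),(-190,-35,4),(-190,35,4)],px,[570,-7,0]);print("stand",p,np.degrees(p[2]),e)
print("stand 3",fit(c,[(60,35,4),(60,-35,4),(-190,-35,4)],px[:3],[570,-7,0]))
px=sub(g,[(274,94),(386,104),(364,235),(261,229)]);print(px)
p,e=fit(c,[(95,78,14),(95,-78,14),(-95,-78,14),(-95,78,14)],px,[600,-215,0]);print("tray",p,np.degrees(p[2]),e)
# dish rim
hs=cv2.cvtColor(im,cv2.COLOR_BGR2HSV)
o=((hs[...,0]<18)&(hs[...,1]>120)&(hs[...,2]>120)).astype(np.uint8); o[:,:250]=0;o[:,360:]=0
n,_,st,ce=cv2.connectedComponentsWithStats(o);print(ce[1:][st[1:,4]>20])
ci=cv2.HoughCircles(cv2.resize(g[90:220,250:370],None,fx=3,fy=3,interpolation=2),cv2.HOUGH_GRADIENT,1,50,param1=100,param2=20,minRadius=90,maxRadius=125)
for q in ci[0][:4]:
    x,y,r=q/3; u=(y-.33+90,x-.33+250); print(u,r,ray(c,u,15))
K,R,t,_=c
cv2.imwrite("pics/w1c.png",cv2.resize(im[80:310,140:400],None,fx=3,fy=2.6,interpolation=2)[:600])
E
```

```text
[[153.43 132.89]
 [203.56 134.95]
 [206.36 295.49]
 [160.   300.  ]]
stand [579.43 -10.11  -0.03] -1.8859002965616252 [[-0.81  1.32]
 [ 0.21  0.79]
 [-0.43  1.48]
 [ 1.12 -4.22]]
stand 3 (array([581.11, -10.7 ,  -0.03]), array([[-0.52,  0.09],
       [ 0.55, -0.47],
       [-0.03,  0.51]]))
[[274.46  94.26]
 [386.73 104.63]
 [360.97 234.44]
 [260.26 225.77]]
tray [ 593.59 -207.06   -0.1 ] -5.788776657299842 [[-3.11 -2.94]
 [ 3.12 -1.17]
 [ 3.    3.43]
 [-2.96  2.28]]
[[314.88 131.13]
 [297.68 144.12]
 [323.53 145.46]
 [326.43 160.97]
 [306.51 164.07]]
(np.float32(148.50333), np.float32(311.16998)) 34.933334 [ 621.73 -193.28   15.  ]
```

View pics/w1c.png

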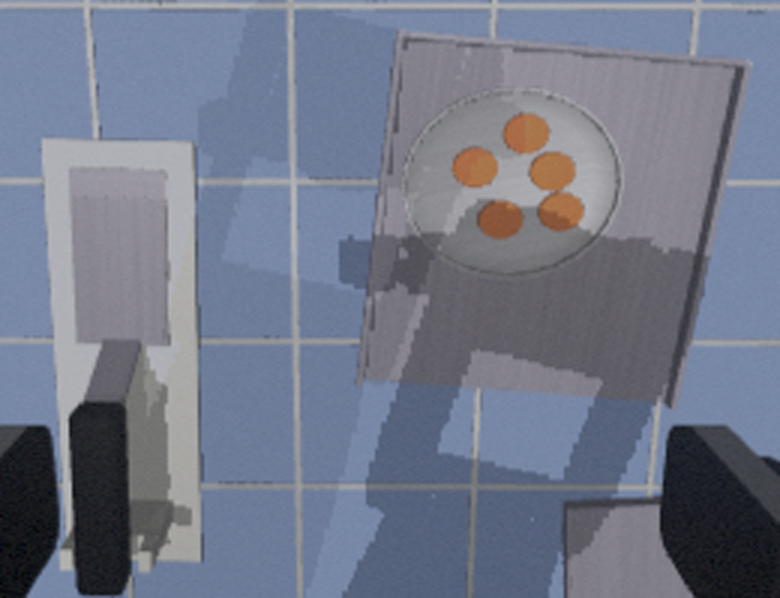

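The crop shows the corners clearly. Scaled back, the tray is at (273.3,92.7), (389.3,104.2), (364,236.5) and (259.3,227.3). The stand is at (154,133.8), (204.3,135) and (206.7,296.2). The dish rim spans x 275–347 and y 113–186.

```bash
python3 - <<'E'
from fit import *
np.set_printoptions(precision=2,suppress=True)
c=cam("wrist")
px=np.array([(154,133.8),(204.3,135),(206.7,296.2)])
p,e=fit(c,[(60,35,4),(60,-35,4),(-190,-35,4)],px,[570,-7,0]);print("stand",p,np.degrees(p[2]),e)
px=np.array([(273.3,92.7),(389.3,104.2),(364,236.5),(259.3,227.3)])
t,e=fit(c,[(95,78,14),(95,-78,14),(-95,-78,14),(-95,78,14)],px,[600,-215,0]);print("tray",t,np.degrees(t[2]),e)
# dish circle fit
a=np.linspace(0,2*np.pi,120)
q=lambda x,y:proj(c,np.c_[x+50*np.cos(a),y+50*np.sin(a),0*a+15])
r=least_squares(lambda v:[q(*v)[:,0].min()-275,q(*v)[:,0].max()-347,q(*v)[:,1].min()-113,q(*v)[:,1].max()-186],[625,-190]);print("dish",r.x,r.fun)
# blade (crop px 70..167 at top, 167..345)
B=np.array([(70,167),(165,169),(169,345),(77,345)])/[3,2.6]+[140,80]
b,e=fit(c,[(49,22,5),(49,-22,5),(-49,-22,6),(-49,22,6)],B,[570,-7,0]);print("blade",b,np.degrees(b[2]),e)
d=r.x-t[:2];C,S=np.cos(t[2]),np.sin(t[2]);print("dish in tray",C*d[0]+S*d[1],-S*d[0]+C*d[1])
E
sed -n 1,1p h.py
```

```text
stand [580.32 -11.45  -0.03] -1.8734916406534887 [[-0.47 -0.25]
 [ 0.4   0.07]
 [ 0.08  0.25]]
tray [ 593.36 -208.25   -0.1 ] -5.676008127258773 [[-1.19 -1.09]
 [ 1.33 -0.69]
 [ 0.92  1.44]
 [-1.06  1.01]]
dish [ 618.88 -193.1 ] [-0.97  0.97 -0.33  0.43]
blade [577.17 -11.01  -0.03] -1.8766255673034178 [[-0.27  0.05]
 [ 0.05  0.23]
 [-0.03  0.27]
 [ 0.27 -0.58]]
dish in tray 23.892569370126512 17.60058090472454
import numpy as np, cv2, json
```

```bash
python3 -m handwheel '[0.1,0.9,0,0, 0.1,0.9,0,0, 0.1,0.9,0,0, 0.1,0.9,0,0, 0.1,0.9,0,0]' 60
python3 -m handwheel '[0.1,0.9,0,0, 0.1,0.9,0,0, 0.1,0.9,0,0, 0,0.9,0,0, 0,0,0,0]'
python3 -m handwheel '[0,0,0,0]'
python3 - <<'E'
from h import *
np.set_printoptions(precision=1,suppress=True)
c=cam("wrist"); im=save("wrist","w2.png")
for k,z in dict(balance=0,carrier=92).items():
    for r in mark_of(k,"wrist")[:3]:
        if r["score"]>.2: print(k,round(r["score"],2),np.array(r["position"]),ray(c,r["position"],z)[:2])
a=int(proj(c,[615,245,60])[0][0]);b=int(proj(c,[615,245,60])[0][1]);print(a,b)
x0,y0=max(0,a-140),max(0,b-130);print(x0,y0)
cv2.imwrite("pics/w2c.png",cv2.resize(im[y0:y0+200,x0:x0+266,::-1],None,fx=3,fy=3,interpolation=2))
E
```

```text
time_s: 3.73
tool_pos: [637.5, 57.8, 327.6]
orientation: [0.0, 1.0, -0.001, 0.0]
ft_force: [0.8, -0.5, -0.4]
width: 0.701
grip_force: 0.0
time_s: 4.15
tool_pos: [649.0, 206.1, 326.9]
orientation: [-0.001, 1.0, 0.002, -0.0]
ft_force: [0.0, -1.3, 0.1]
width: 0.701
grip_force: 0.0
time_s: 4.23
tool_pos: [649.4, 202.2, 327.0]
orientation: [0.0, 1.0, 0.001, -0.0]
ft_force: [0.5, -0.9, 0.4]
width: 0.706
grip_force: 0.0
balance 0.94 [175.  226.9] [614.3 249.2]
balance 0.71 [160.9 214.2] [634.6 266.6]
carrier 0.82 [160.6 213. ] [650.7 255.4]
225 184
85 54
```

View pics/w2c.png

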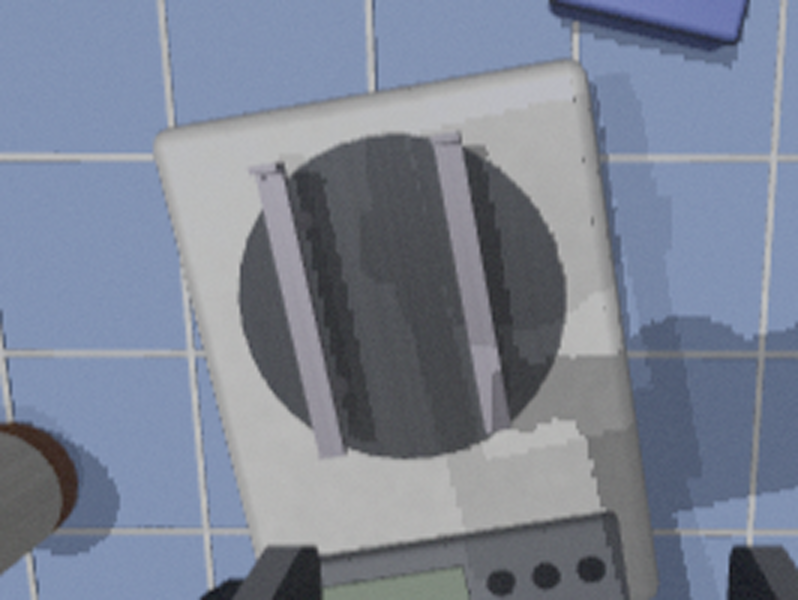

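The crop shows the two rails over the dark disc. The front ends are at crop (320–344,455) and (489–509,430). The tabs at the far ends are at crop (274,180) and (451,148). I'll fit the carrier pose from these points.

```bash
python3 - <<'E'
from fit import *
np.set_printoptions(precision=2,suppress=True)
c=cam("wrist")
M=[(-50,38,92),(-50,28,92),(-50,-28,92),(-50,-38,92),(60,38,92),(60,28,92),(60,-28,92),(60,-38,92)]
P=np.array([(320,458),(344,453),(489,433),(509,427),(262,182),(287,178),(438,150),(462,146)])/3+[85-.33,54-.33]
p,e=fit(c,M,P,[650,255,.17]);print("carrier",p,np.degrees(p[2]));print(e)
b=p[:2]-35*np.array([np.cos(p[2]),np.sin(p[2])]);print("balance",b)
P2=(proj(c,[[*(b+np.array([[np.cos(p[2]),-np.sin(p[2])],[np.sin(p[2]),np.cos(p[2])]])@v),50] for v in([120,90],[120,-90])])-[84.67,53.67])*3
print("housing corners in crop",P2,"seen (157,135),(585,60)")
E
```

```text
carrier [650.76 250.23   0.15] 8.813773659912075
[[ 0.41  1.25]
 [ 0.74  1.64]
 [-0.61  1.16]
 [ 1.17  1.88]
 [-1.22 -1.63]
 [-0.6  -1.77]
 [-0.43 -0.74]
 [ 0.66 -0.9 ]]
balance [616.18 244.86]
housing corners in crop [[144.05 131.3 ]
 [589.69  56.84]] seen (157,135),(585,60)
```

```bash
python3 -m handwheel '[-0.5,-0.6,-0.5,-0.1, -0.5,-0.6,-0.5,-0.1, -0.5,-0.6,-0.5,-0.1, -0.5,-0.6,-0.5,0, -0.5,-0.6,-0.5,0]'
python3 -m handwheel '[-0.5,-0.6,-0.5,0, -0.5,-0.6,-0.5,0, -0.5,-0.6,-0.5,0, -0.5,-0.45,-0.4,0, 0,0,0,0]'
python3 -m handwheel '[0,0,0,0]'
python3 - <<'E'
from h import *
np.set_printoptions(precision=1,suppress=True)
c=cam("wrist"); im=save("wrist","w3.png")
for k,z in dict(spatula=4,spatula_tip=4,spatula_grip=56).items():
    for r in mark_of(k,"wrist")[:3]:
        if r["score"]>.2: print(k,round(r["score"],2),np.array(r["position"]),ray(c,r["position"],z)[:2])
E
```

```text
time_s: 4.8
tool_pos: [548.5, 78.6, 226.6]
orientation: [0.0, 1.0, -0.017, 0.0]
ft_force: [0.5, -0.1, 0.0]
width: 0.704
grip_force: 0.0
time_s: 5.22
tool_pos: [463.6, -11.9, 146.3]
orientation: [0.0, 1.0, -0.019, -0.005]
ft_force: [-0.6, -0.1, -0.8]
width: 0.703
grip_force: 0.0
time_s: 5.3
tool_pos: [468.0, -10.6, 150.2]
orientation: [-0.0, 1.0, -0.018, -0.001]
ft_force: [0.3, 0.3, -0.4]
width: 0.702
grip_force: 0.0
spatula 0.63 [ 41.7 249.4] [579.5  -6.1]
spatula_grip 0.91 [194.5 251.1] [468.4  -3.9]
```

View pics/w3.png

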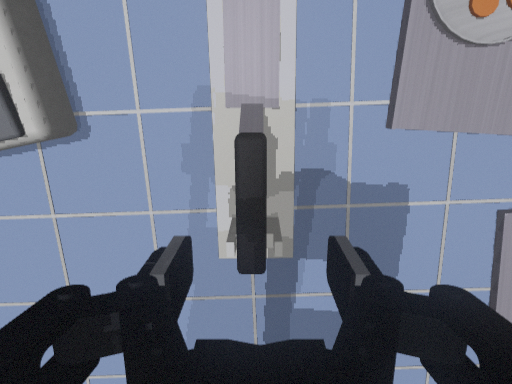

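The handle shows at columns 235–266 and rows 134–272, the blade's rear edge at row 107 (columns 224–279), and the stand at columns 210–296.

```bash
python3 - <<'E'
from fit import *
np.set_printoptions(precision=2,suppress=True)
c=cam("wrist")
M=[(-65,11,67),(-65,-11,67),(-170,11,67),(-170,-11,67),(-49,22,6),(-49,-22,6)]
P=np.array([(235,134),(266.5,134),(237,273),(266.5,273),(224,107),(279,107)])
p,e=fit(c,M,P,[578,-8,-.03]);print("spat",p,np.degrees(p[2]));print(e)
g=p[:2]-108*np.array([np.cos(p[2]),np.sin(p[2])]);print("grip",g)
p2,e=fit(c,[(-190,35,4),(-190,-35,4)],np.array([(219,258),(293,258)]),[580,-10,-.03]);print("stand rear",p2)
s=telemetry.state();print(s["tool_pos"],(np.array([*g,37])-s["tool_pos"])/40)
E
```

```text
spat [582.06  -5.62  -0.03] -1.669197495639857
[[-1.11 -1.1 ]
 [ 0.19 -1.22]
 [ 0.15  1.34]
 [-0.07  1.25]
 [ 1.64  0.25]
 [-0.59  0.04]]
grip [474.1   -2.47]
stand rear [584.7   -8.79  -0.03]
[471.14  -8.93 153.03] [ 0.07  0.16 -2.9 ]
```

```bash
python3 -m handwheel '[0.02,0.12,-0.6,0, 0,0,-0.7,0, 0,0,-0.7,0, 0,0,-0.5,0, 0,0,-0.4,0]'
python3 -m handwheel '[0,0,0,0, 0,0,0,0]'
python3 - <<'E'
from h import *
save("wrist","w4.png");s=telemetry.state();print(s["tool_pos"],s["ft_force"])
E
```

```text
time_s: 5.92
tool_pos: [470.8, -3.4, 34.2]
orientation: [-0.0, 1.0, -0.015, -0.0]
ft_force: [-1.2, -0.9, -0.1]
width: 0.701
grip_force: 0.0
time_s: 6.08
tool_pos: [470.8, -3.6, 35.4]
orientation: [-0.0, 1.0, -0.016, -0.0]
ft_force: [-0.1, 0.4, 0.0]
width: 0.703
grip_force: 0.0
[471.71906176  -3.8144162   36.4717477 ] [ 0.2188998  -0.62269161  0.43716171]
```

View pics/w4.png

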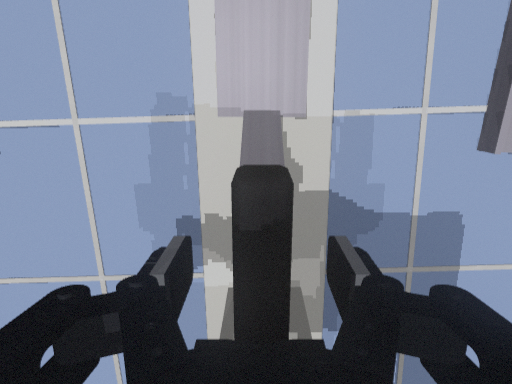

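The handle (columns 234–292) sits centred between the pads (191 and 328). I'll close.

```bash
python3 -m handwheel '[0,0,0,0, 0,0,0,0, 0,0,0,0, 0,0,0,0, 0,0,0,0]' 10 110
python3 -m handwheel '[0,0,0,0, 0,0,0,0, 0,0,0,0]'
python3 - <<'E'
from h import *
s=telemetry.state();print(s["tool_pos"],s["orientation"],s["ft_force"],s["torque"],s["width"],s["grip_force"])
E
```

```text
time_s: 6.55
tool_pos: [471.6, -4.1, 37.0]
orientation: [0.0, 1.0, -0.016, 0.001]
ft_force: [-1.0, 0.8, 5.5]
width: 0.236
grip_force: 107.9
time_s: 6.8
tool_pos: [471.6, -4.1, 37.0]
orientation: [-0.0, 1.0, -0.016, 0.001]
ft_force: [-1.1, 0.5, 6.2]
width: 0.237
grip_force: 107.9
[471.64066943  -4.14366666  36.96762371] [-1.18575733e-05  9.99868307e-01 -1.61761184e-02  1.30438838e-03] [-1.13884291  0.47055309  6.20970695] [0.16820721 0.22320261 0.01466775] 0.23745959666693636 107.87302494049072
```

```bash
python3 -m handwheel '[0,0,0.2,0, 0,0,0.4,0, 0,0,0.6,0, 0,0,0.4,0, 0,0,0.2,0]'
python3 -m handwheel '[-0.3,-0.6,0,-0.2, -0.3,-0.7,0,-0.2, -0.35,-0.8,0,-0.24, -0.35,-0.8,0,0, -0.3,-0.7,0,0]'
python3 -m handwheel '[-0.3,-0.5,0,0, 0,0,0,0, 0,0,0,0]'
python3 - <<'E'
from h import *
from scipy.spatial.transform import Rotation as Ro
im=save("top","top1.png")[150:280,190:350]
cv2.imwrite("pics/top1c.png",cv2.resize(im[:,:,::-1],None,fx=4.5,fy=4.5,interpolation=2))
s=telemetry.state();print(s["tool_pos"],s["orientation"],s["ft_force"],s["torque"])
c=cam("top")
for k in("spatula","spatula_tip"):
    for r in mark_of(k,"top")[:1]: print(k,r,ray(c,r["position"],76))
E
```

```text
time_s: 7.22
tool_pos: [471.5, -4.2, 109.9]
orientation: [0.0, 1.0, -0.016, 0.002]
ft_force: [0.5, 0.1, -1.7]
width: 0.234
grip_force: 107.6
time_s: 7.63
tool_pos: [404.8, -149.1, 106.8]
orientation: [-0.0, 0.999, -0.049, -0.001]
ft_force: [0.3, -1.6, -1.4]
width: 0.238
grip_force: 107.9
time_s: 7.88
tool_pos: [393.4, -168.6, 106.8]
orientation: [-0.0, 0.999, -0.051, -0.0]
ft_force: [0.7, 0.7, -1.9]
width: 0.239
grip_force: 108.0
[ 393.83592582 -167.99511208  106.82401093] [-3.84299455e-04  9.98736340e-01 -5.02537598e-02 -3.66501294e-04] [-0.31937913 -0.10384669 -1.24367565] [ 0.03706899  0.01001212 -0.0121074 ]
spatula {'position': [220.1, 312.7], 'score': 0.8} [ 494.69448993 -176.03934361   76.        ]
spatula_tip {'position': [201.3, 315.0], 'score': 0.67} [ 554.96101527 -184.80194658   76.        ]
```

View pics/top1c.png

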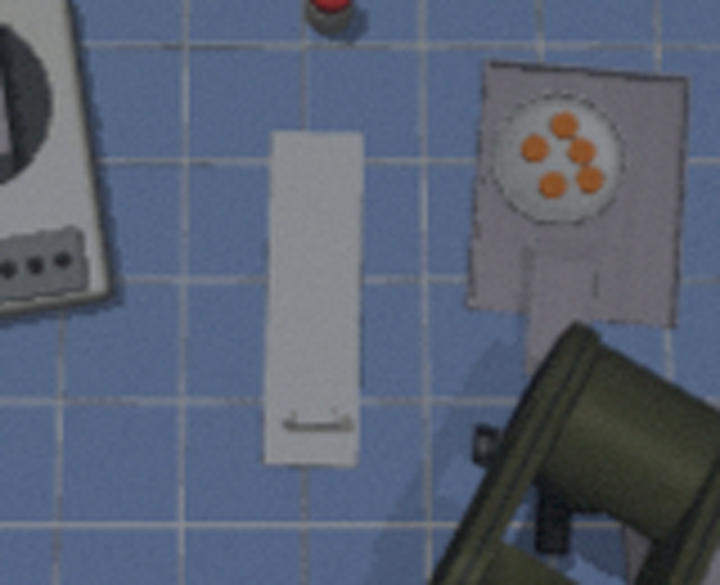

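The top crop shows the blade's front edge at crop (527–597,246) and the dish rim spanning columns 495–625 and rows 92–225. The tray corners are at (490,62), (688,77), (676,327) and (468,305). I'll compare the camera's blade position with the kinematic one to remove the camera bias.

```bash
python3 - <<'E'
from fit import *
np.set_printoptions(precision=2,suppress=True)
c=cam("top"); f=lambda L:(np.array(L,float)+.5)/4.5-.5+[190,150]
t,e=fit(c,[(95,78,14),(95,-78,14),(-95,-78,14),(-95,78,14)],f([(490,62),(688,77),(676,327),(468,305)]),[594,-206,-.1]);print("tray",t,np.degrees(t[2]),abs(e).max())
s,e=fit(c,[(60,35,4),(60,-35,4),(-190,-35,4),(-190,35,4)],f([(272,131),(364,132),(358,467),(263,463)]),[580,-7,-.03]);print("stand",s,np.degrees(s[2]),abs(e).max())
q=f([(560,158.5),(562,246.5)])
d=ray(c,q[0][::-1],15)[:2]; print("dish",d)
b=ray(c,q[1][::-1],75)[:2]; print("tip seen",b)
st=telemetry.state(); y=-2*np.arctan2(.0503,.9987)
k=np.array(st["tool_pos"][:2])+157*np.array([np.cos(y),np.sin(y)]);print("tip kin",k,np.degrees(y))
for nm,dd in(("top",d),("wrist",np.array([618.9,-193.1]))):
  v=dd-k; u=np.array([np.cos(y),np.sin(y)]);print(nm,"dish rel tip: along",v@u,"lateral",v@[-u[1],u[0]])
E
```

```text
tray [ 595.97 -207.1    -0.09] -5.294560364198338 0.9092972621871809
stand [583.49 -10.11  -0.02] -1.3382599630022491 0.2737819708398206
dish [ 620.58 -192.21]
tip seen [ 545.14 -183.11]
tip kin [ 550.58 -183.14] -5.7665856125952795
top dish rel tip: along 70.55647076966478 lateral -1.9959242398279757
wrist dish rel tip: along 68.9713111265093 lateral -3.0481360965014783
```

```bash
python3 -m handwheel '[0,-0.05,-0.5,0, 0,0,-0.5,0, 0,0,-0.4,0, 0,0,-0.25,0, 0,0,-0.1,0]'
python3 -m handwheel '[0,0,0,0, 0,0,-0.02,0, 0,0,-0.02,0, 0,0,0,0]'
```

```text
time_s: 8.45
tool_pos: [393.5, -168.6, 35.5]
orientation: [-0.001, 0.999, -0.049, -0.002]
ft_force: [-3.3, 0.7, 3.5]
width: 0.239
grip_force: 108.6
time_s: 8.78
tool_pos: [395.1, -170.4, 36.5]
orientation: [0.0, 0.999, -0.049, 0.001]
ft_force: [-0.3, 0.7, -1.3]
width: 0.24
grip_force: 108.1
```

```bash
python3 -m handwheel '[0,0,-0.01,0, 0,0,0,0, 0,0,0,0]'
python3 -m handwheel '[0,0,-0.02,0, 0,0,0,0, 0,0,0,0]'
```

```text
time_s: 9.03
tool_pos: [394.7, -170.3, 35.7]
orientation: [0.0, 0.999, -0.05, 0.0]
ft_force: [0.5, 0.1, -0.3]
width: 0.241
grip_force: 108.1
time_s: 9.28
tool_pos: [394.7, -170.3, 35.1]
orientation: [0.0, 0.999, -0.05, 0.0]
ft_force: [-1.4, -0.2, 3.1]
width: 0.235
grip_force: 108.6
```

```bash
python3 -m handwheel '[0.15,-0.015,0,0, 0.15,-0.015,0,0, 0.15,-0.015,0,0, 0.15,-0.015,0,0, 0.15,-0.015,0,0]'
python3 -m handwheel '[0.12,-0.012,0,0, 0.12,-0.012,0,0, 0.12,-0.012,0,0, 0.12,-0.012,0,0, 0.12,-0.012,0,0]'
python3 -m handwheel '[0.1,-0.01,0,0, 0.1,-0.01,0,0, 0.1,-0.01,0,0, 0.1,-0.01,0,0, 0.1,-0.01,0,0]'
```

```text
time_s: 9.7
tool_pos: [425.2, -173.4, 35.3]
orientation: [0.0, 0.999, -0.049, -0.0]
ft_force: [-6.6, 0.8, 11.1]
width: 0.238
grip_force: 109.6
time_s: 10.12
tool_pos: [449.1, -175.9, 35.8]
orientation: [0.0, 0.999, -0.049, -0.0]
ft_force: [-6.7, 1.1, 11.4]
width: 0.237
grip_force: 109.9
time_s: 10.53
tool_pos: [469.1, -177.9, 35.8]
orientation: [0.0, 0.999, -0.049, -0.0]
ft_force: [-8.1, 0.9, 11.6]
width: 0.238
grip_force: 110.0
```

```bash
python3 -m handwheel '[0.1,-0.01,0.01,0, 0.1,-0.01,0,0, 0.1,-0.01,0,0, 0.1,-0.01,0,0, 0.1,-0.01,0,0]'
python3 -m handwheel '[0.1,-0.01,0,0, 0.1,-0.01,0,0, 0.1,-0.01,0,0, 0.1,-0.01,0,0, 0.08,-0.008,0,0]'
python3 - <<'E'
from h import *
s=telemetry.state();print(s["tool_pos"],s["ft_force"],s["torque"])
get_image("top");c=cam("top")
for r in mark_of("dish","top")[:2]: print(r,ray(c,r["position"],5))
get_image("side");c=cam("side")
for r in mark_of("dish","side")[:2]: print(r,ray(c,r["position"],5))
E
```

```text
time_s: 10.95
tool_pos: [488.8, -179.7, 35.9]
orientation: [0.0, 0.999, -0.049, -0.001]
ft_force: [-7.4, 0.6, 10.9]
width: 0.236
grip_force: 109.7
time_s: 11.37
tool_pos: [507.9, -181.6, 35.9]
orientation: [0.0, 0.999, -0.049, -0.001]
ft_force: [-8.2, -0.1, 11.4]
width: 0.242
grip_force: 109.7
[ 507.93132702 -181.59758025   35.94897658] [-8.24669922 -0.08616888 11.39439904] [0.16950063 0.98808726 0.01748055]
{'position': [171.6, 289.5], 'score': 0.94} [ 644.3135216 -199.4820965    5.       ]
```

```bash
python3 - <<'E'
from h import *
im=get_image("side")[135:235,240:370]
a=cv2.imread("pics/side0.png")[135:235,240:370]
cv2.imwrite("pics/s1.png",np.vstack([cv2.resize(x,None,fx=3,fy=3,interpolation=2) for x in(a,im[:,:,::-1])]))
E
```

```text
(no output)
```

View pics/s1.png

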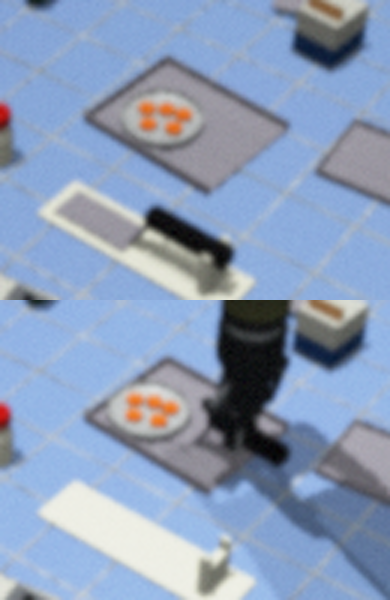

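The lower panel shows the dish against the back lip, with the blade entering under it. I'll push the last 20 mm slowly.

```bash
python3 -m handwheel '[0.08,-0.008,0,0, 0.08,-0.008,0,0, 0.08,-0.008,0,0, 0.08,-0.008,0,0, 0.06,-0.006,0,0]'
python3 -m handwheel '[0.04,-0.004,0,0, 0.04,-0.004,0,0, 0,0,0,0]'
```

```text
time_s: 12.03
tool_pos: [523.3, -183.1, 35.9]
orientation: [0.0, 0.999, -0.049, -0.0]
ft_force: [-7.1, 1.1, 9.8]
width: 0.239
grip_force: 110.0
time_s: 12.28
tool_pos: [526.7, -183.5, 35.9]
orientation: [0.0, 0.999, -0.049, -0.0]
ft_force: [-4.7, 0.4, 9.2]
width: 0.239
grip_force: 109.8
```

```bash
python3 -m handwheel '[0.05,-0.005,0,0, 0.03,-0.003,0,0, 0,0,0,0]'
python3 -m handwheel '[0.05,-0.005,0,0, 0.03,-0.003,0,0, 0,0,0,0]'
```

```text
time_s: 12.53
tool_pos: [529.7, -183.7, 35.9]
orientation: [0.0, 0.999, -0.049, -0.0]
ft_force: [-6.9, 1.0, 9.8]
width: 0.239
grip_force: 109.9
time_s: 12.78
tool_pos: [532.8, -184.1, 35.9]
orientation: [0.0, 0.999, -0.049, -0.001]
ft_force: [-7.9, 1.4, 9.9]
width: 0.24
grip_force: 109.9
```

```bash
python3 -m handwheel '[0.05,-0.005,0,0, 0.03,-0.003,0,0, 0,0,0,0]'
```

```text
time_s: 13.03
tool_pos: [533.4, -184.1, 36.2]
orientation: [-0.0, 0.999, -0.049, -0.004]
ft_force: [-18.1, 1.6, 20.7]
width: 0.24
grip_force: 111.3
```

The lip is met, so the blade is fully under. I'll relieve it by 2 mm and lift gently.

```bash
python3 -m handwheel '[-0.04,0.004,0,0, -0.02,0.002,0.01,0, 0,0,0.03,0, 0,0,0.05,0, 0,0,0.08,0]'
python3 -m handwheel '[0,0,0.1,0, 0,0,0.15,0, 0,0,0.15,0, 0,0,0.1,0, 0,0,0.05,0]'
python3 -m handwheel '[0,0,0,0, 0,0,0,0]'
python3 - <<'E'
from h import *
s=telemetry.state();print(s["tool_pos"],s["ft_force"],s["torque"])
im=save("side","s2_.png")[135:235,230:350]; w=save("wrist","w5_.png")
cv2.imwrite("pics/s2.png",np.hstack([cv2.resize(im[:,:,::-1],(460,384),interpolation=2),cv2.resize(w[:,:,::-1],(330,384))[:, :]]))
E
```

```text
time_s: 13.45
tool_pos: [532.6, -183.4, 40.4]
orientation: [-0.001, 0.999, -0.049, -0.001]
ft_force: [0.8, -0.4, -1.9]
width: 0.238
grip_force: 107.9
time_s: 13.87
tool_pos: [533.9, -184.2, 65.0]
orientation: [0.0, 0.999, -0.049, 0.001]
ft_force: [-0.2, -1.1, -2.4]
width: 0.238
grip_force: 107.9
time_s: 14.03
tool_pos: [533.3, -184.0, 63.9]
orientation: [0.0, 0.999, -0.05, 0.0]
ft_force: [-0.3, -0.3, -2.9]
width: 0.239
grip_force: 107.9
[ 533.26935767 -183.95349322   63.93990406] [-0.33511839 -0.30902743 -2.8816951 ] [0.03721432 0.12755114 0.03098896]
```

```bash
python3 -m handwheel '[0,0,0.1,0, 0,0,0.2,0, 0,0,0.3,0, 0,0,0.3,0, 0,0,0.3,0]'
python3 -m handwheel '[0,0,0.3,0, 0,0,0.3,0, 0,0,0.2,0, 0,0,0.1,0, 0,0,0,0]'
python3 -m handwheel '[0,0.1,0,0, 0,0.2,0,0, 0,0.3,0,0.05, 0,0.4,0,0.1, 0,0.5,0,0.15]'
python3 -m handwheel '[0.03,0.5,0,0.16, 0.03,0.5,0,0.16, 0.03,0.5,0,0.16, 0.03,0.5,0,0.16, 0.03,0.5,0,0.16]'
python3 -m handwheel '[0.03,0.5,0,0.16, 0.03,0.5,0,0.16, 0.03,0.5,0,0.16, 0.03,0.5,0,0.16, 0.03,0.5,0,0.16]'
python3 -m handwheel '[0,0.5,0,0.16, 0,0.5,0,0.16, 0,0.5,0,0.1, 0,0.5,0,0.05, 0,0.5,0,0.05]'
python3 -m handwheel '[0,0.5,0,0, 0,0.4,0,0, 0,0.3,0,0, 0,0.15,0,0, 0,0.05,0,0]'
python3 -m handwheel '[0,0,0,0, 0,0,0,0, 0,0,0,0]'
cat > dish.py <<'E'
from h import *
def carrots(n,roi=None):
    im=get_image(n); hs=cv2.cvtColor(im,cv2.COLOR_RGB2HSV)
    o=((hs[...,0]<18)&(hs[...,1]>110)&(hs[...,2]>90)).astype(np.uint8)
    m=np.zeros_like(o)
    r0,r1,c0,c1=roi; m[r0:r1,c0:c1]=o[r0:r1,c0:c1]
    k,_,st,ce=cv2.connectedComponentsWithStats(m)
    return im,m,ce[1:],st[1:,4]
E
python3 - <<'E'
from dish import *
np.set_printoptions(precision=1,suppress=True)
s=telemetry.state();print(s["tool_pos"],s["orientation"],s["ft_force"],s["torque"])
for n,C in(("top",(650,250,120)),("side",(650,250,120))):
    c=cam(n);u,v=proj(c,C)[0].astype(int)
    im,m,ce,a=carrots(n,(v-28,v+28,u-28,u+28)); print(n,u,v,ce[a>2],a[a>2]); save(n,n+"h.png",im)
    for k,z in dict(dish=118,carrier=92,spatula=115,balance=0).items():
        for r in mark_of(k,n)[:1]: print(k,round(r["score"],2),np.array(r["position"]),ray(c,r["position"],z))
E
```

```text
time_s: 14.55
tool_pos: [533.7, -184.2, 113.7]
orientation: [0.0, 0.999, -0.05, 0.001]
ft_force: [0.9, -1.1, -2.1]
width: 0.24
grip_force: 107.9
time_s: 14.97
tool_pos: [533.9, -184.3, 149.4]
orientation: [0.0, 0.999, -0.05, 0.001]
ft_force: [0.1, -0.2, -2.7]
width: 0.24
grip_force: 107.9
time_s: 15.38
tool_pos: [532.6, -122.7, 146.8]
orientation: [-0.0, 0.999, -0.034, -0.001]
ft_force: [0.1, 1.2, -2.4]
width: 0.242
grip_force: 107.9
time_s: 15.8
tool_pos: [538.4, -21.8, 146.9]
orientation: [-0.0, 1.0, 0.009, -0.001]
ft_force: [0.7, 0.8, -1.7]
width: 0.237
grip_force: 107.9
time_s: 16.22
tool_pos: [544.2, 78.2, 146.8]
orientation: [-0.0, 0.999, 0.051, -0.001]
ft_force: [0.4, 0.5, -3.2]
width: 0.238
grip_force: 107.9
time_s: 16.63
tool_pos: [543.9, 178.0, 146.8]
orientation: [-0.0, 0.997, 0.078, -0.001]
ft_force: [0.0, -0.1, -2.3]
width: 0.237
grip_force: 107.9
time_s: 17.05
tool_pos: [544.5, 233.2, 147.2]
orientation: [0.0, 0.997, 0.078, -0.0]
ft_force: [-0.3, -0.0, -2.0]
width: 0.237
grip_force: 108.0
time_s: 17.3
tool_pos: [545.2, 231.4, 147.6]
orientation: [0.0, 0.997, 0.077, -0.0]
ft_force: [0.9, -0.7, -2.4]
width: 0.239
grip_force: 108.0
[545.2 231.4 147.6] [ 0.   1.   0.1 -0. ] [ 0.9 -0.7 -2.4] [-0.   0.1  0. ]
top 177 168 [[177.5 158.2]
 [183.2 165.1]
 [185.9 171.3]] [ 4 10  7]
dish 0.65 [170.2 174.1] [645.9 260.  118. ]
carrier 0.56 [169.  180.6] [656.  244.5  92. ]
balance 0.77 [187.1 182.8] [614.7 251.3   0. ]
side 202 219 [[195.1 218.2]
 [206.3 215.1]
 [205.7 222. ]] [55 56 28]
dish 0.9 [217.3 197.5] [667.2 251.7 118. ]
carrier 0.66 [227.1 198.9] [655.1 261.6  92. ]
balance 0.78 [248.4 213.7] [622.  240.7   0. ]
```

```bash
python3 - <<'E'
import cv2,numpy as np
L=[cv2.resize(cv2.imread(f"pics/{n}.png")[y:y+50,x:x+66],(396,300),interpolation=cv2.INTER_CUBIC) for n,x,y in(("top0",148,145),("toph",148,145),("side0",165,190),("sideh",165,190))]
im=np.vstack([np.hstack(L[:2]),np.hstack(L[2:])]); cv2.imwrite("pics/h.png",cv2.convertScaleAbs(im,alpha=1.5))
E
```

```text
(no output)
```

View pics/h.png

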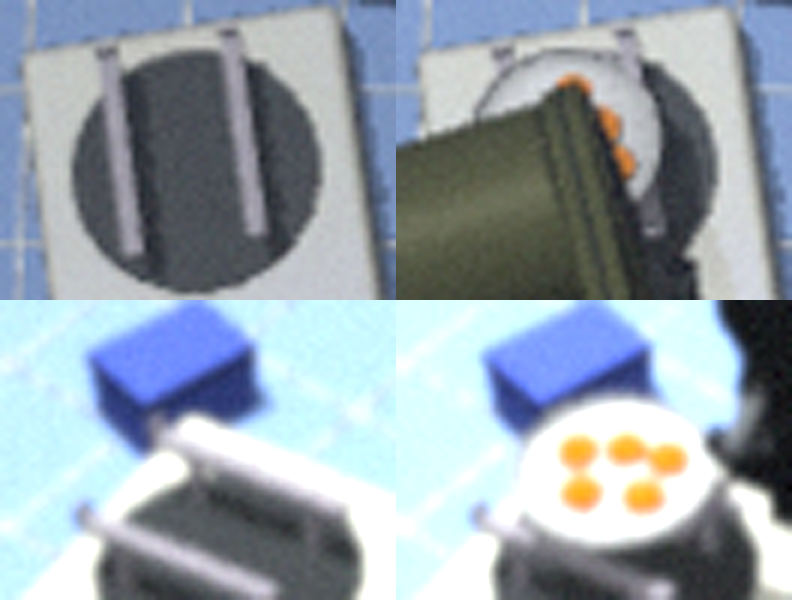

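Top panels: the rails' front ends are at panel (134,254) and (259,236), and the tabs at (108,58) and (233,40). The dish rim spans columns 78–267 of its panel with its top at row 48, and it is whole and level. In the side panel the rim ellipse is centred at (220,171). Next I'll compute the dish offset from the carrier.

```bash
python3 - <<'E'
from fit import *
np.set_printoptions(precision=2,suppress=True)
ct,cs=cam("top"),cam("side")
f=lambda L,o:(np.array(L,float)+.5)/6-.5+o
yaw=.154
p,e=fit(ct,[(-50,33,92),(-50,-33,92),(60,33,92),(60,-33,92)],f([(134,254),(259,236),(108,58),(233,40)],[148,145]),[650,250,.15]);print("carrier top",p,np.degrees(p[2]),e)
p2,e=fit(cs,[(-50,33,92),(-50,-33,92),(60,33,92),(60,-33,92)],f([(270,288),(340,203),(88,217),(165,133)],[165,190]),[650,250,.15]);print("carrier side",p2,np.degrees(p2[2]),e)
a=np.linspace(0,6.283,200)
def ext(c,x,y,z): return proj(c,np.c_[x+50*np.cos(a),y+50*np.sin(a),0*a+z])
z=128.6
T=f([(78,0),(267,48)],[148,145]);
def res(v):
    q=ext(ct,v[0],v[1],z); return [q[:,0].min()-T[0,0],q[:,0].max()-T[1,0],q[:,1].min()-T[1,1]]
r=least_squares(res,[650,250]);print("dish top",r.x,r.fun)
S=f([(120,97),(320,245)],[165,190])
def res2(v):
    q=ext(cs,v[0],v[1],v[2]); return np.r_[q.min(0)-S[0],q.max(0)-S[1]]
print("dish side z fixed",least_squares(lambda v:res2([*v,z]),[650,250]).x, res2([*least_squares(lambda v:res2([*v,z]),[650,250]).x,z]))
def both(v):
    return np.r_[[ext(ct,*v)[:,0].min()-T[0,0],ext(ct,*v)[:,0].max()-T[1,0],ext(ct,*v)[:,1].min()-T[1,1]],res2(v)]
rr=least_squares(both,[650,250,128]);print("joint",rr.x,rr.fun)
E
```

```text
carrier top [651.13 251.45   0.16] 9.099389664652556 [[ 0.06  0.35]
 [-0.08  0.16]
 [ 0.23 -0.21]
 [-0.2  -0.3 ]]
carrier side [654.05 249.9    0.16] 9.26200202110498 [[ 0.48  0.66]
 [ 0.7   0.35]
 [-0.43 -0.7 ]
 [-0.78 -0.44]]
dish top [649.91 251.24] [-0.39  0.39 -0.01]
dish side z fixed [649.42 253.36] [-0.52  0.06  0.52 -0.09]
joint [651.04 251.72 125.98] [-0.35  0.37 -0.13 -0.44  0.15  0.52 -0.05]
```

```bash
python3 -m handwheel '[0.02,0,-0.05,0, 0.01,0,-0.1,0, 0,0,-0.15,0, 0,0,-0.08,0, 0,0,-0.04,0]'
python3 -m handwheel '[0,0,-0.03,0, 0,0,-0.02,0, 0,0,-0.02,0, 0,0,-0.02,0, 0,0,-0.02,0]'
python3 -m handwheel '[0,0,-0.02,0, 0,0,-0.02,0, 0,0,-0.02,0, 0,0,-0.02,0, 0,0,-0.02,0]'
python3 -m handwheel '[0,0,0,0, 0,0,0,0]'
python3 -c "
from h import *
s=telemetry.state();print(s['tool_pos'],s['ft_force'],s['torque'])"
```

```text
time_s: 18.22
tool_pos: [545.7, 231.9, 129.4]
orientation: [0.0, 0.997, 0.077, -0.001]
ft_force: [0.2, -0.0, -1.5]
width: 0.245
grip_force: 108.0
time_s: 18.63
tool_pos: [546.6, 232.1, 126.7]
orientation: [-0.0, 0.997, 0.077, 0.0]
ft_force: [-0.1, -0.3, -1.6]
width: 0.239
grip_force: 108.0
time_s: 19.05
tool_pos: [546.5, 232.1, 122.6]
orientation: [-0.0, 0.997, 0.077, 0.0]
ft_force: [0.2, 0.0, -2.8]
width: 0.236
grip_force: 108.1
time_s: 19.22
tool_pos: [546.6, 232.1, 122.7]
orientation: [-0.0, 0.997, 0.077, 0.0]
ft_force: [-0.1, 0.2, -2.0]
width: 0.235
grip_force: 108.1
[546.59181736 232.12187121 122.72526607] [-0.07612713  0.18682777 -2.01679014] [ 0.02425693  0.14731762 -0.02101534]
```

```bash
cat > t.sh <<'E'
python3 -c "
from h import *
s=telemetry.state();print(np.round(s['tool_pos'],1),np.round(s['ft_force'],1),np.round(s['torque'],3))"
E
python3 -m handwheel '[0,0,-0.02,0, 0,0,-0.02,0, 0,0,-0.02,0, 0,0,0,0]' >/dev/null; sh t.sh
python3 -m handwheel '[0,0,-0.02,0, 0,0,-0.02,0, 0,0,-0.02,0, 0,0,0,0]' >/dev/null; sh t.sh
python3 -m handwheel '[0,0,-0.02,0, 0,0,-0.02,0, 0,0,-0.02,0, 0,0,0,0]' >/dev/null; sh t.sh
```

```text
[546.3 232.  119.9] [-1.7  1.1 -1.9] [0.033 0.034 0.032]
[546.3 232.  117.5] [ 0.2  0.  -2. ] [0.011 0.025 0.034]
[546.3 232.  115.1] [ 0.2  0.  -1.1] [0.012 0.066 0.017]
```

```bash
python3 -m handwheel '[0,0,-0.04,0, 0,0,-0.04,0, 0,0,-0.02,0, 0,0,0,0]'; sh t.sh
python3 -m handwheel '[-0.05,-0.008,0,0, -0.1,-0.016,0,0, -0.1,-0.016,0,0, -0.1,-0.016,0,0, -0.1,-0.016,0,0]'; sh t.sh
```

```text
time_s: 20.55
tool_pos: [546.2, 232.0, 110.9]
orientation: [0.0, 0.997, 0.077, -0.0]
ft_force: [-0.3, -0.2, -1.8]
width: 0.236
grip_force: 108.1
[546.2 232.  110.9] [-0.3 -0.2 -1.8] [-0.013  0.07  -0.044]
time_s: 20.97
tool_pos: [527.8, 229.1, 111.3]
orientation: [-0.0, 0.997, 0.077, -0.0]
ft_force: [0.6, -0.5, -3.0]
width: 0.238
grip_force: 108.1
[527.8 229.1 111.3] [ 0.6 -0.5 -3. ] [ 0.     0.071 -0.027]
```

```bash
python3 -m handwheel '[-0.2,-0.031,0,0, -0.3,-0.047,0,0, -0.3,-0.047,0,0, -0.3,-0.047,0,0, -0.3,-0.047,0,0]'
python3 -m handwheel '[-0.4,-0.062,0,0, -0.4,-0.062,0,0, -0.4,-0.062,0,0, -0.3,-0.047,0,0, -0.2,-0.031,0,0]'
python3 -m handwheel '[0,0,0.3,0, 0,0,0.6,0, 0,0,0.6,0, 0,0,0.3,0, 0,0,0,0]'
python3 - <<'E'
from dish import *
np.set_printoptions(precision=1,suppress=True)
for n in("top","side"):
    c=cam(n);u,v=proj(c,(650,250,100))[0].astype(int)
    im,m,ce,a=carrots(n,(v-28,v+28,u-28,u+28)); print(n,u,v,ce[a>2],a[a>2]); save(n,n+"p.png",im)
    for k,z in dict(dish=92,carrier=92).items():
        for r in mark_of(k,n)[:1]: print(k,round(r["score"],2),np.array(r["position"]),ray(c,r["position"],z))
# carrots in w1 reference
E
```

```text
time_s: 21.38
tool_pos: [471.3, 220.2, 111.3]
orientation: [0.0, 0.997, 0.077, -0.0]
ft_force: [-0.1, 0.8, -1.0]
width: 0.235
grip_force: 108.1
time_s: 21.8
tool_pos: [402.7, 209.6, 111.0]
orientation: [0.0, 0.997, 0.077, -0.0]
ft_force: [-0.6, -0.6, -1.6]
width: 0.236
grip_force: 108.1
time_s: 22.22
tool_pos: [407.1, 210.8, 188.1]
orientation: [-0.001, 0.997, 0.077, 0.004]
ft_force: [0.6, 0.9, -1.5]
width: 0.239
grip_force: 108.1
top 178 170 [[178.2 161.6]
 [183.7 170.3]
 [171.5 168. ]
 [176.5 176. ]] [26 56 26 26]
dish 0.57 [170.1 174.7] [652.3 263.1  92. ]
carrier 0.73 [170.6 176.8] [650.7 256.4  92. ]
side 202 223 [[195.3 223.6]
 [206.1 221. ]
 [205.6 227.9]] [57 56 27]
dish 0.95 [223.1 199.9] [663.9 247.7  92. ]
carrier 0.74 [226.  197.8] [660.7 260.3  92. ]
```

```bash
python3 - <<'E'
from fit import *
from scipy.spatial.transform import Rotation as Ro
np.set_printoptions(precision=2,suppress=True)
# w1 camera pose (TCP 618.3,-121,327 yaw 0): rebuild
p=camera_params("wrist");T=np.eye(4);T[:3,:3]=Ro.from_quat([1,0.001,0,0]).as_matrix();T[:3,3]=[618.5,-121,327]
M=np.linalg.inv(T@np.array(p["tool_from_camera"]));cw=(np.array(p["mtx"]),M[:3,:3],M[:3,3],0)
ref=np.array([ray(cw,q[::-1],10)[:2] for q in [(314.88,131.13),(297.68,144.12),(323.53,145.46),(326.43,160.97),(306.51,164.07)]])-[618.9,-193.1]
print(ref)
c=cam("top");cs=cam("side")
def W(v,z): 
    R=np.array([[np.cos(v[2]),-np.sin(v[2])],[np.sin(v[2]),np.cos(v[2])]]); return np.c_[ref@R.T+v[:2],np.full(5,z)]
def res(v):
    q=proj(c,W(v,99)); return np.r_[(q[0]-[178.2,161.6]),(q[1]-[171.5,168]),(q[4]-[176.5,176]),((q[2]+q[3])/2-[183.7,170.3])]
r=least_squares(res,[650,250,.25]);print("dish by carrots top",r.x,r.fun)
im=cv2.imread("pics/topp.png");g=cv2.resize(cv2.cvtColor(im[140:200,145:215],cv2.COLOR_BGR2GRAY),None,fx=6,fy=6,interpolation=cv2.INTER_CUBIC)
ci=cv2.HoughCircles(g,cv2.HOUGH_GRADIENT,1,20,param1=80,param2=15,minRadius=80,maxRadius=100)
if ci is not None:
  for x,y,R in ci[0][:4]: u=((y+.5)/6-.5+140,(x+.5)/6-.5+145);print(u,R/6,ray(c,u,104))
def ext(c,x,y,z):
    a=np.linspace(0,6.283,200);return proj(c,np.c_[x+50*np.cos(a),y+50*np.sin(a),0*a+z])
# side rim: brightness change vs sideh
for f,R in(("side",1),):
    S=cv2.imread("pics/sidep.png").astype(int)-cv2.imread("pics/side0.png").astype(int)
    m=(abs(S).sum(2)>60).astype(np.uint8);m[:190]=0;m[260:]=0;m[:,:170]=0;m[:,235:]=0
    k,l,st,ce=cv2.connectedComponentsWithStats(m);print(st[1:][st[1:,4]>50],ce[1:][st[1:,4]>50]);
    print(ext(cs,651,251,104).min(0),ext(cs,651,251,104).max(0))
E
```

```text
[[ 27.34  -1.74]
 [  9.86  20.89]
 [  8.09 -14.37]
 [-13.24 -19.46]
 [-17.6    7.84]]
dish by carrots top [650.49 250.08   0.13] [-0.08  0.19  0.04 -0.03 -0.05 -0.15  0.09 -0.  ]
(np.float32(169.33333), np.float32(178.33333)) 14.233334 [652.02 249.45 104.  ]
[[185 214  35  30 620]] [[202.7  227.06]]
[185.05 210.95] [218.97 235.41]
```

The dish sits within about 1–2 mm of the carrier. Next I'll return the spatula.

```bash
python3 -m handwheel '[0,-0.2,0,-0.1, 0.1,-0.4,0,-0.15, 0.14,-0.5,0,-0.16, 0.14,-0.5,0,-0.16, 0.14,-0.5,0,-0.16]'
python3 -m handwheel '[0.14,-0.5,0,-0.16, 0.14,-0.5,0,-0.16, 0.14,-0.5,0,-0.16, 0.14,-0.5,0,-0.16, 0.14,-0.5,0,-0.16]'
python3 -m handwheel '[0.14,-0.4,0,-0.16, 0.14,-0.3,0,-0.1, 0.1,-0.1,0,0, 0,0,0,0, 0,0,0,0]'; sh t.sh
```

```text
time_s: 22.93
tool_pos: [424.8, 124.6, 182.5]
orientation: [0.0, 0.999, 0.039, -0.001]
ft_force: [-0.0, 0.2, -1.5]
width: 0.236
grip_force: 108.1
time_s: 23.35
tool_pos: [452.8, 24.4, 182.6]
orientation: [0.0, 1.0, -0.004, -0.001]
ft_force: [0.4, 0.2, -1.4]
width: 0.236
grip_force: 108.1
time_s: 23.77
tool_pos: [468.3, -5.9, 183.0]
orientation: [-0.0, 1.0, -0.017, -0.0]
ft_force: [0.3, -0.0, -1.4]
width: 0.24
grip_force: 108.1
[468.3  -5.9 183. ] [ 0.3 -0.  -1.4] [ 0.041  0.062 -0.061]
```

```bash
python3 -m handwheel '[0.08,0.04,-0.4,0, 0,0,-0.6,0, 0,0,-0.6,0, 0,0,-0.4,0, 0,0,0,0]'
python3 -m handwheel '[0,0,-0.4,0, 0,0,-0.4,0, 0,0,-0.3,0, 0,0,-0.2,0, 0,0,-0.1,0]'
python3 -m handwheel '[0,0,0,0, 0,0,0,0, 0,0,0,0]'; sh t.sh
```

```text
time_s: 24.18
tool_pos: [468.2, -3.2, 99.0]
orientation: [-0.001, 1.0, -0.016, -0.004]
ft_force: [-0.5, 0.1, -1.4]
width: 0.24
grip_force: 108.1
time_s: 24.6
tool_pos: [471.2, -4.1, 46.6]
orientation: [-0.0, 1.0, -0.016, -0.001]
ft_force: [-0.5, 0.8, -1.5]
width: 0.237
grip_force: 108.1
time_s: 24.85
tool_pos: [472.4, -4.6, 48.3]
orientation: [0.0, 1.0, -0.017, 0.001]
ft_force: [-0.7, 1.1, -2.2]
width: 0.234
grip_force: 108.1
[472.4  -4.6  48.3] [-0.7  1.1 -2.2] [0.052 0.045 0.013]
```

```bash
python3 -m handwheel '[-0.02,0.01,-0.1,0, 0,0,-0.08,0, 0,0,-0.06,0, 0,0,0,0, 0,0,0,0]'; sh t.sh
python3 -m handwheel '[0,0,-0.02,0, 0,0,-0.01,0, 0,0,0,0, 0,0,0,0]'; sh t.sh
```

```text
time_s: 25.27
tool_pos: [470.6, -4.1, 37.5]
orientation: [-0.0, 1.0, -0.017, -0.0]
ft_force: [0.1, 1.3, -0.8]
width: 0.235
grip_force: 108.1
[470.6  -4.1  37.5] [ 0.1  1.3 -0.8] [-0.032  0.052 -0.069]
time_s: 25.6
tool_pos: [471.1, -4.2, 37.0]
orientation: [0.0, 1.0, -0.017, 0.0]
ft_force: [-1.9, 0.1, 4.6]
width: 0.237
grip_force: 108.9
[471.1  -4.2  37. ] [-1.9  0.1  4.6] [0.059 0.188 0.005]
```

```bash
python3 -m handwheel '[0,0,0,0, 0,0,0,0, 0,0,0,0, 0,0,0,0, 0,0,0,0]' 60; sh t.sh
python3 -m handwheel '[0,0,0.3,0, 0,0,0.6,0, 0,0,0.8,0, 0,0,0.8,0, 0,0,0.5,0]'
python3 -m handwheel '[0,0,0,0, 0,0,0,0]'
python3 - <<'E'
from fit import *
np.set_printoptions(precision=1,suppress=True)
c=cam("wrist"); im=save("wrist","w6.png")
for k,z in dict(spatula=4,spatula_grip=56).items():
    for r in mark_of(k,"wrist")[:1]: print(k,r["score"],np.array(r["position"]),ray(c,r["position"],z)[:2])
d=(cv2.cvtColor(im,cv2.COLOR_RGB2GRAY)<60)
print(telemetry.state()["tool_pos"],[ (r,np.where(d[r,200:310])[0][[0,-1]]+200) for r in(150,200,225)], np.where(d[100:330,250])[0][[0]]+100)
o=cv2.cvtColor(cv2.imread("pics/w3.png"),cv2.COLOR_BGR2GRAY)<60
print("before",[ (r,np.where(o[r,200:310])[0][[0,-1]]+200) for r in(150,200,225)], np.where(o[100:330,250])[0][[0]]+100)
for n in("side","top"):
    get_image(n);c=cam(n)
    for k,z in dict(spatula=4,spatula_grip=56,spatula_tip=4).items():
        for r in mark_of(k,n)[:1]: print(n,k,round(r["score"],2),np.array(r["position"]))
E
```

```text
time_s: 26.02
tool_pos: [470.8, -4.1, 36.4]
orientation: [0.0, 1.0, -0.017, 0.0]
ft_force: [0.9, -0.0, 0.5]
width: 0.702
grip_force: 0.0
[470.8  -4.1  36.4] [ 0.9 -0.   0.5] [ 0.01  -0.053  0.014]
time_s: 26.43
tool_pos: [472.0, -4.3, 160.0]
orientation: [0.0, 1.0, -0.017, 0.002]
ft_force: [1.5, 0.6, 0.9]
width: 0.702
grip_force: 0.0
time_s: 26.6
tool_pos: [471.7, -4.2, 157.9]
orientation: [0.0, 1.0, -0.017, 0.002]
ft_force: [-0.5, -0.0, 0.0]
width: 0.701
grip_force: 0.0
spatula 0.69 [ 49.9 260.2] [578.8  -7.9]
spatula_grip 0.95 [199.5 260.1] [466.4  -4. ]
[469.6  -4.  154.6] [(150, array([245, 274])), (200, array([245, 273])), (225, array([245, 273]))] [139]
before [(150, array([235, 265])), (200, array([236, 265])), (225, array([236, 265]))] [133]
side spatula 0.63 [207.3 273.1]
side spatula_grip 0.91 [210.2 298.8]
side spatula_tip 0.68 [204.2 261.3]
top spatula 0.84 [197.4 258.3]
top spatula_grip 0.6 [227.8 259. ]
top spatula_tip 0.7 [182.7 258.2]
```

```bash
python3 -m handwheel '[-0.1,-0.8,0.3,0, -0.1,-0.9,0.3,0, -0.1,-0.9,0.3,0, -0.1,-0.9,0.3,0, -0.1,-0.8,0.3,0]'
python3 -m handwheel '[0,-0.6,0,0, 0,-0.6,0,0, 0,0,0,0, 0,0,0,0]'
python3 - <<'E'
from fit import *
np.set_printoptions(precision=2,suppress=True)
for n,rois in dict(side=dict(spat=(188,240,250,326),stdpot=(165,195,228,250),tip=(188,216,176,212),bottle=(258,315,160,200),carton=(128,160,335,365)),top=dict(spat=(175,255,245,275),pot=(138,162,254,274),tip=(120,150,196,230),bottle=(185,215,98,135),carton=(192,222,375,410))).items():
    a=cv2.imread(f"pics/{n}0.png");b=save(n,n+"f.png")[:,:,::-1]
    for k,(r0,r1,c0,c1) in rois.items():
        A,B=[cv2.cvtColor(np.ascontiguousarray(x[r0:r1,c0:c1]),cv2.COLOR_BGR2GRAY).astype(np.float32) for x in(a,b)]
        try:
            cc,w=cv2.findTransformECC(A,B,np.eye(2,3,dtype=np.float32),cv2.MOTION_EUCLIDEAN);print(n,k,round(cc,3),w[:,2],np.degrees(w[1,0]),"meandiff",abs(A-B).mean())
        except cv2.error: print(n,k,"ecc fail",abs(A-B).mean())
s=telemetry.state();print(s["time_s"],s["tool_pos"])
c=cam("side");
for r in mark_of("dish","side")[:1]: print(r)
E
```

```text
time_s: 27.57
tool_pos: [450.4, -178.0, 217.3]
orientation: [0.0, 1.0, -0.017, 0.0]
ft_force: [0.6, -0.6, -0.2]
width: 0.703
grip_force: 0.0
time_s: 27.9
tool_pos: [450.6, -224.9, 216.4]
orientation: [-0.0, 1.0, -0.018, -0.0]
ft_force: [-0.8, 0.1, -0.8]
width: 0.7
grip_force: 0.0
side spat 0.992 [0.12 0.03] 0.10063016 meandiff 7.222925
side stdpot 0.999 [ 0.02 -0.02] -0.014380109 meandiff 6.4863634
side tip 0.977 [ 0.28 -0.24] 1.0884969 meandiff 6.7450395
side bottle 1.0 [0.01 0.  ] -0.0067079826 meandiff 5.877193
side carton 0.487 [ 1.8  -0.89] 7.471208 meandiff 30.111458
top spat 0.995 [0.06 0.11] 0.12030298 meandiff 6.78
top pot 0.999 [ 0.03 -0.01] 0.08194747 meandiff 5.66875
top tip 0.999 [-0.01  0.02] -0.033701748 meandiff 5.595098
top bottle 1.0 [-0.   -0.02] 0.05667104 meandiff 5.0594597
top carton 0.889 [ 0.44 -1.17] 1.4195846 meandiff 10.418096
28.0 [ 450.68 -223.49  216.17]
{'position': [223.2, 199.7], 'score': 0.94}
```

```bash
python3 -c "
from bench import env
print(env.job_done())"
```

```text
the job is handed in; nothing more can be done
None
```

The dish is on the balance rails, within about 2 mm of centre by the camera measurements. The spatula lies back in its stand as it lay, the bottle, pot and tip box have not moved, the carton was out of the arm's path though its image comparison was unclear, and the job was handed in at about 28 s.

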